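# Unlock the joiner's tool chest: hold the spring catch down and slide the bolt open

### The job

Unlock the plywood tool chest on the workbench: press the bolt's flat spring catch down with a fingertip, keep it held down, and meanwhile push the bolt's upright tab away from the catch until the bolt is fully open. Then lift off so that the catch springs up again behind it; do not move the offcut, glue bottle, plane or mallet.

Things in the scene. Friction and masses are not known exactly. Their poses are not given: they have to be found in the camera images.
- chest: Plywood tool chest, 264 (x) x 360 (y) x 110 mm high, fixed to the bench; place and yaw vary. Origin: centre of underside, z up. On its top, along its y axis at x = 0, lies a steel slide bolt that opens towards chest +y: from -y to +y keeper bridge, catch plate, bare bolt bar (20 mm wide), upright tab. Above the chest's top: keeper 24 mm, bar 16 mm, cheeks beside the catch plate 20 mm.
- catch: Spring catch's press plate: flat level steel with dark cross lines, 36 (x) x 80 (y, along the bolt) x 4 mm, axes parallel to the chest's. Origin: centre of its underside, at rest 25 mm above the chest's top (upper face 29 mm), at chest y = -40 mm (plate spans y -80 to 0). It moves only straight down and up and stays level wherever it is pressed; a fingertip may slide along it.
- catch_press (a joint): How far the catch is pressed down, m: 0 up at rest, 0.008 fully down (plate's upper face then 5 mm above the bolt bar). Spring: 3.5 N to start, 7 N at full depth. Frees the bolt when pressed beyond 0.005. If let up part-way, its tooth snaps into notches along the bolt, which spoils the job.
- bolt: Bolt's upright steel push tab, 34 mm wide (chest x), 8 mm thick (along chest y), from 14 to 52 mm above the chest's top; axes parallel to the chest's. Origin in the face to push (the one towards the catch plate; push towards chest +y), at the centre of its lower edge. With the bolt shut this face is 42 mm from the near end of the catch plate (chest y = +42 mm).
- bolt_slide (a joint): How far the bolt is slid open (towards chest +y), m: 0 shut, 0.036 fully open at its stop. About 2.5 mm of play before the catch's tooth blocks it. Slides with about 3 N, stays where it is left. Past 0.030 the released catch rises behind it and locks it open.
- offcut: Loose pale wood offcut 55 x 35 x 22 mm lying on the chest's top beside the bolt; origin at the centre of its underside. Leave alone.
- glue: White glue bottle, 60 mm diameter, 150 mm tall, standing on the bench beyond the chest's +y end; origin at the centre of its underside. Leave alone.
- plane: Wooden hand plane 50 x 160 mm, 55 mm high, on the bench on the chest's +x side; origin at the centre of its underside. Leave alone.
- mallet: Wooden mallet lying on the bench beyond the chest's -y end, head 65 x 110 x 60 mm, 265 mm long overall along its x; origin at its underside, between head and handle end. Leave alone.

How it is judged:
By the outcome, as a careful person would: the job done as asked, in the order asked, and still so for the second after the job is handed in, with the robot touching nothing.
It also fails if it takes over 32 s, if anything falls off the work surface, if the arm or the gripper's body presses on something with over 40 N, if the wrist force passes 120 N, or if a joint passes its speed limit or range.

### The arm

A 6-joint arm with a two-finger parallel gripper is mounted at the origin on the work surface. World frame = base frame: x ahead of the robot, y to its left, z up, the work surface at z = 0. Lengths are in m, angles in degrees, forces in N, time in s.
With the tool pointing down it reaches from about 0.35 to 0.875 m from the base axis. Payload 4.2 kg.
Tool frame: the origin (TCP) lies between the finger pads; the fingertips stand 11 mm ahead of it and the grasp point (between the pads) lies 8 mm behind it; z points along the fingers, y is the direction in which the jaws open and shut (so a half turn about z gives the same grasp; the last joint's range is limited). The gripper opens to 87 mm and grips with 3 to 60 N. Pads are 19 mm wide; open, the fingers measure 117 mm over their backs; the gripper's body (75 mm by 190 mm) begins 51 mm behind the grasp point.
Start: joints at [-49.756, 22.042, 0.453, 0, -68.411, -14.817], TCP at [0.268, -0.564, 0.234] pointing down, gripper open.
Joint ranges: [-179.83, 179.83], [-69.29, 118.12], [-61.27, 80.66], [-181.25, 117.63], [-171.15, -9.14], [-177.46, 177.46]. Speed limits (degrees/s): [159.86, 159.86, 180, 180, 180, 180].

### API

Orientations are given as a 3x3 rotation matrix whose columns are the frame's x, y, z axes.
In Python, from station import sense, capture, get_calibration, finish_job, search_frame, cut_out gives the robot as it stands.
- The arm moves only by the tool arm_command, never from a script. Its argument "rows" is a list of rows, each an object with "fingers": the opening in per cent of the stroke, from 0 (shut) to 100 (fully open); "travel": the shift along the tool's x, y, z in cm, a list of three; "roll": the turn about the tool's z in degrees. A call has 1 to 10 rows; each row is the pose to reach, as a shift and turn from the pose commanded when the call began, along the tool's axes at that moment; what a row does not reach only later rows make up. A row lasts 1/10 s, in which the tool goes at most 50 mm and 8.59 degrees, less where a joint would pass 70% of its speed; a pose out of reach is approached as far as the arm can. A call with a gripper value outside its range is refused whole. The fingers move at their own pace and stop on an object; the grip force is fixed at half the most. Time passes only in rows, so rows that repeat a pose let the fingers close. It gives the time, the measured TCP pose, the force and the opening at its end, in the units of the state.
- sense(): the state, without advancing time (a new reading comes with each control period).
- capture(name): name is "side" or "top"; returns (picture, depth): 480x640x3 uint8, red, green, blue; 480x640 float32, m along the optical axis (not along the pixel's ray), 0 where there is no reading.
- get_calibration(name): a dict with "fov_y" (degrees; the focal length in pixels is half the picture's height over the tangent of half this angle, whatever the lens; pixels are square), "cx", "cy" (the principal point, pixels), "distortion" ([k1, k2, p1, p2, k3] as OpenCV has them; the pictures are not rectified), "origin" and "attitude" of the camera in the world. Camera axes: x right, y down, z forward; pixel columns grow to the right and rows downward; lengths in m; the calibration is good to about 2 mm. A picture is of the moment at which its call begins. get_calibration takes no time and is no camera call.
- finish_job(): hands the job in, once; it reports no verdict.
Trained networks look in the newest picture that a camera, given by its name, has taken for a name from the list of things; names that differ only in an ending like _2 or _b are one class to them, and where a whole thing is asked for, a point or a joint stands for the part that bears it (a point fixed in the world has none). Each returns a list of dicts, best first, with "p" (0 to 1); they miss things now and then, are a little off and sometimes report something else, mostly with a low value. They report only what shows in the picture. A call takes as long as a camera call.
- search_frame(camera, label): "position" ([x, y, z] in m, in world coordinates, good to about 4 mm: the middle of the surface that is visible of it).
- cut_out(camera, label): "mask" (480x640 bool, what is visible of it).
The state is a dict: "time_s": time; "joints": joint angles; "joint_velocities": joint speeds; "effort": joint torques, N m; "tcp_pos": TCP position; "ee_rot": TCP orientation; "wrist_force": force on the tool from outside, world axes, zero at the start; "moment": the same for the moment, N m; "gripper_width": opening from 0.0 (shut) to 1.0 (fully open).
Only numpy, scipy, OpenCV 4.12 (cv2) and the standard library are available. Lean on these libraries where they do the work, as an engineer would, in place of code of your own. Each camera call takes 0.05 s, during which the arm holds its last target. There are 200 camera calls.

## Working session

There is one attempt and no reset: what is moved stays moved. The work goes in short steps, Python scripts to look and compute and a tool call to move; the robot and the scene stay as the last step left them, time stands still between calls to the robot, and variables do not carry over. Pictures are saved under pics/ and viewed, about 8 in all and at most 12, crops included, and the job is handed in when it is done.

Besides the shell and the picture viewer there is one more tool, called after ">>>" in YAML: its name, and indented under it one key for each argument. arm_command: Moves the arm, as the interface text tells. Its arguments: {"type":"object","properties":{"rows":{"type":"array","items":{"type":"object","properties":{"fingers":{"type":"number"},"travel":{"type":"array","items":{"type":"number"}},"roll":{"type":"number"}}}}},"required":["rows"]}

```bash
mkdir -p pics; cat > h.py <<'E'
import numpy as np,cv2
from station import *
def K(n):
    c=get_calibration(n); f=240/np.tan(np.radians(c["fov_y"]/2))
    return c,np.array([[f,0,c["cx"]],[0,f,c["cy"]],[0,0,1.]]),np.array(c["distortion"],float)
def cloud(n,d):
    c,k,D=K(n); v,u=np.mgrid[:480,:640]
    p=cv2.undistortPoints(np.stack([u,v],-1).reshape(-1,1,2).astype(np.float64),k,D).reshape(480,640,2)
    P=np.dstack([p*d[...,None],d])
    return P@np.array(c["attitude"]).T+np.array(c["origin"])
def proj(n,X):
    c,k,D=K(n);R=np.array(c["attitude"]).T
    return cv2.projectPoints(np.array(X,float).reshape(-1,1,3),cv2.Rodrigues(R)[0],-R@np.array(c["origin"]),k,D)[0].reshape(-1,2)
def save(n,im): cv2.imwrite("pics/"+n+".png",im[...,::-1])
E
python3 - <<'E'
from h import *
for n in("side","top"):
    im,d=capture(n); save(n+"1",im); np.save(n+"d.npy",cloud(n,d))
    c=get_calibration(n);print(n,c["fov_y"],c["origin"],np.round(c["attitude"],2).tolist())
    for l in("chest","catch","bolt","offcut","glue","plane","mallet"):
        print(l,[(np.round(r["position"],3).tolist(),round(r["p"],2)) for r in search_frame(n,l)[:2]])
s=sense();print(s["tcp_pos"],np.round(s["ee_rot"],3),s["wrist_force"],s["time_s"],s["gripper_width"])
E
```

```text
side 55.734039614283084 [0.27901536 0.73019392 0.68353309] [[-0.91, -0.23, 0.35], [-0.42, 0.54, -0.73], [-0.02, -0.81, -0.59]]
chest [([0.561, 0.078, 0.108], 0.92)]
catch [([0.606, -0.057, 0.138], 0.51), ([0.826, -0.225, 0.062], 0.5)]
bolt [([0.571, 0.018, 0.139], 0.84)]
offcut [([0.681, 0.006, 0.13], 0.59)]
glue [([0.446, 0.243, 0.088], 0.86)]
plane [([0.756, 0.077, 0.031], 0.66)]
mallet [([0.821, -0.224, 0.058], 0.87)]
top 53.26870676057801 [0.49060377 0.06552431 1.02088595] [[-0.01, -0.99, 0.14], [-1.0, 0.01, -0.04], [0.04, -0.14, -0.99]]
chest [([0.582, -0.026, 0.109], 0.66)]
catch [([0.601, -0.063, 0.136], 0.97)]
bolt [([0.584, -0.002, 0.125], 0.57)]
offcut [([0.68, -0.012, 0.131], 0.86)]
glue [([0.456, 0.215, 0.103], 0.87)]
plane [([0.768, 0.052, 0.027], 0.98)]
mallet [([0.792, -0.252, 0.049], 0.92)]
[ 0.26836493 -0.56442477  0.23357764] [[-0.903 -0.429  0.   ]
 [-0.429  0.903  0.   ]
 [-0.    -0.    -1.   ]] [ 0.64340854  0.75877857 -0.27544354] 0.8 0.9951596223822706
```

View pics/top1.png

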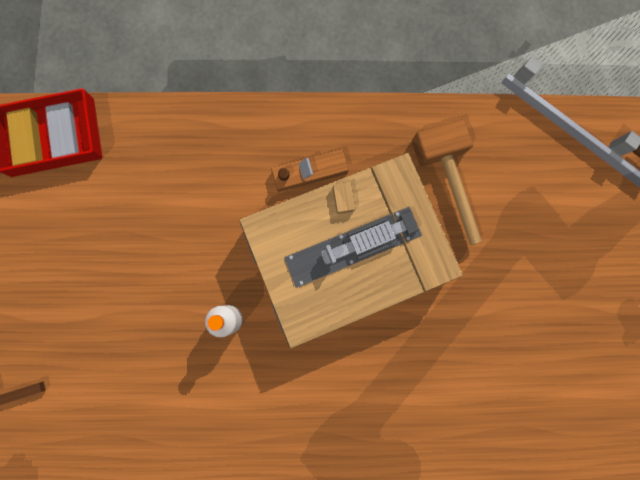

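View pics/side1.png

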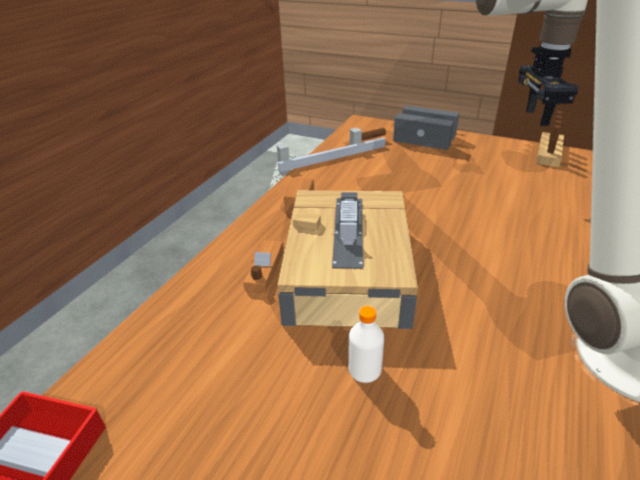

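The top view shows the bolt from the keeper (410,222) to the tab (327,250). In the side view the tab is at about (348,235). Next I'll fit the pose from the depth readings.

```bash
cat > fit.py <<'E'
from h import *
P=np.load("topd.npy"); 
u0=P[...,2]; 
def rect(m,name):
    m=cv2.morphologyEx(m.astype(np.uint8),cv2.MORPH_OPEN,np.ones((3,3)))
    n,l,st,_=cv2.connectedComponentsWithStats(m); i=1+st[1:,4].argmax(); q=P[l==i]
    r=cv2.minAreaRect((q[:,:2]*1000).astype(np.float32)); print(name,np.round(r[0],1),np.round(r[1],1),round(r[2],2),np.round(np.median(q[:,2]),4),len(q)); return l==i
ok=(abs(P[...,0]-.58)<.25)&(abs(P[...,1]+.02)<.25)
rect(ok&(abs(u0-.11)<.012)|ok&(u0>.1)&(u0<.17),"chesttop")
z=u0[ok&(abs(u0-.11)<.006)];print("top z",np.median(z))
from station import cut_out
for n in("top","side"):
    P=np.load(n+"d.npy")
    for l in("catch","bolt"):
        r=cut_out(n,l)
        if r: rect(r[0]["mask"]&(np.load(n+"d.npy")[...,2]>.08),n+l)
E
python3 fit.py
```

```text
chesttop [589.  -25.1] [265.1 362.1] 21.77 0.1106 25248
top z 0.1103878125727682
topcatch [570.6 -12.5] [ 49.6 217.9] 32.9 0.1392 812
topbolt [552.6  30.1] [ 39.4 137.2] 44.19 0.1277 388
sidecatch [442.3 311.6] [ 32.7 898. ] 23.4 0.139 288
sidebolt [587.1 -11.3] [33.5 96.2] 27.78 0.1382 376
```

>>> arm_command:
  rows:
    - {"fingers": 80, "travel": [-4, 2.6, 0], "roll": 0}
    - {"fingers": 80, "travel": [-8, 5.2, 0], "roll": 1}
    - {"fingers": 80, "travel": [-12, 7.7, 0], "roll": 2}
    - {"fingers": 80, "travel": [-16, 10.3, 0], "roll": 3}
    - {"fingers": 80, "travel": [-20, 12.9, 0], "roll": 3.6}
    - {"fingers": 80, "travel": [-24, 15.5, 0], "roll": 3.6}
    - {"fingers": 80, "travel": [-28, 18, 0], "roll": 3.6}
    - {"fingers": 80, "travel": [-32, 20.6, 0], "roll": 3.6}
    - {"fingers": 80, "travel": [-36, 23.2, 0], "roll": 3.6}
    - {"fingers": 80, "travel": [-40, 25.8, 0], "roll": 3.6}

```text
time_s: 2.0
tcp_pos: [0.5196, -0.1578, 0.234]
ee_rot: [[-0.928, -0.372, 0.001], [-0.372, 0.928, -0.0], [-0.001, -0.0, -1.0]]
wrist_force: [0.0, -0.9, -0.9]
gripper_width: 0.801
```

>>> arm_command:
  rows:
    - {"fingers": 80, "travel": [-3.8, 2.2, 0.5], "roll": 0}
    - {"fingers": 80, "travel": [-8, 4.5, 1], "roll": 0}
    - {"fingers": 80, "travel": [-11, 6, 1.5], "roll": 0}
    - {"fingers": 80, "travel": [-12.4, 6.9, 2], "roll": 0}
    - {"fingers": 80, "travel": [-12.4, 6.9, 3], "roll": 0}
    - {"fingers": 80, "travel": [-12.4, 6.9, 3], "roll": 0}
    - {"fingers": 80, "travel": [-12.4, 6.9, 3], "roll": 0}

```text
time_s: 2.7
tcp_pos: [0.6074, -0.0506, 0.2035]
ee_rot: [[-0.929, -0.371, -0.001], [-0.371, 0.929, -0.0], [0.001, 0.0, -1.0]]
wrist_force: [-0.1, 0.7, -0.1]
gripper_width: 0.8
```

```bash
cat > rep.py <<'E'
from h import *
import sys
s=sense(); c=np.array([.589,-.0251,.1105]); a=np.radians(21.77)
R=np.array([[np.cos(a),-np.sin(a),0],[np.sin(a),np.cos(a),0],[0,0,1]])
print("t",s["time_s"],"chest-frame tcp mm",np.round(1000*R.T@(s["tcp_pos"]-c),1),"yaw",round(np.degrees(np.arctan2(-s["ee_rot"][0][1],s["ee_rot"][1][1])),2),"F chest",np.round(R.T@s["wrist_force"],2),"w",s["gripper_width"])
if len(sys.argv)>1:
    o=[]
    for n in("side","top"):
        im,d=capture(n); np.save(n+"d.npy",cloud(n,d))
        q=proj(n,c+R@np.array([0,0,.04])); x,y=q[0].astype(int)
        x=min(max(x,100),540);y=min(max(y,90),390)
        o.append(cv2.resize(im[y-90:y+90,x-100:x+100],(400,360),interpolation=cv2.INTER_CUBIC)); print(n,x,y)
    save(sys.argv[1],np.hstack(o))
E
python3 rep.py hover
```

```text
t 2.7 chest-frame tcp mm [  7.7 -30.5  93. ] yaw 21.76 F chest [ 0.18  0.66 -0.08] w 0.8002743706490207
side 348 215
top 352 244
```

View pics/hover.png

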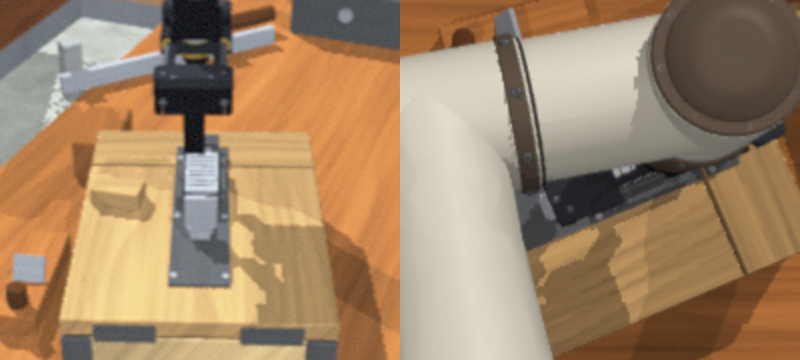

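>>> arm_command:
  rows:
    - {"fingers": 80, "travel": [0.77, 1.65, 0], "roll": 0}
    - {"fingers": 80, "travel": [0.77, 1.65, 0.4], "roll": 0}
    - {"fingers": 80, "travel": [0.77, 1.65, 1.0], "roll": 0}
    - {"fingers": 80, "travel": [0.77, 1.65, 2.0], "roll": 0}
    - {"fingers": 80, "travel": [0.77, 1.65, 2.0], "roll": 0}
    - {"fingers": 80, "travel": [0.77, 1.65, 2.0], "roll": 0}

```text
time_s: 3.4
tcp_pos: [0.595, -0.0374, 0.1828]
ee_rot: [[-0.928, -0.372, -0.001], [-0.372, 0.928, -0.0], [0.001, 0.0, -1.0]]
wrist_force: [-0.5, 0.4, 1.0]
gripper_width: 0.802
```

```bash
sed -i 's/im\[y-90:y+90,x-100:x+100\]/im[y-90:y+90,x-100:x+100] if n=="top" else im[y-60:y+30,x-50:x+50]/' rep.py; python3 rep.py hover2
```

```text
t 3.4 chest-frame tcp mm [  1.  -13.7  72.3] yaw 21.81 F chest [-0.3   0.55  0.96] w 0.8015973624844155
side 348 215
top 352 244
```

View pics/hover2.png

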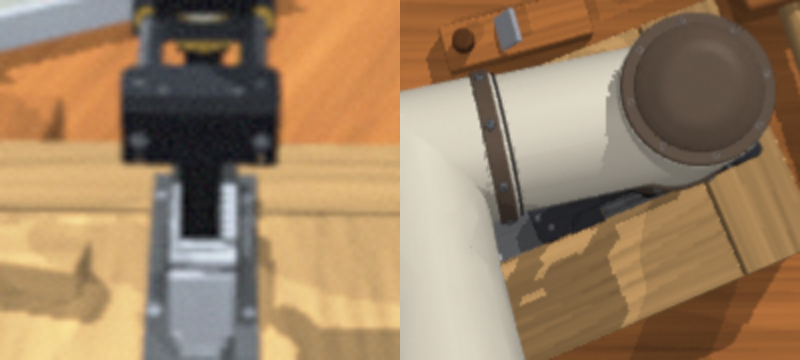

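The finger is centred sideways over the bolt. I'll measure the front finger's outer face and the tab from depth.

```bash
cat > m.py <<'E'
from h import *
c=np.array([.589,-.0251,.1105]); a=np.radians(21.77)
R=np.array([[np.cos(a),-np.sin(a),0],[np.sin(a),np.cos(a),0],[0,0,1]])
Q=1000*(np.load("sided.npy")-c)@R
def pr(zl,zh,yl=-120,yh=100):
    m=(abs(Q[...,0])<30)&(Q[...,2]>zl)&(Q[...,2]<zh)&(Q[...,1]>yl)&(Q[...,1]<yh)
    q=Q[m]
    print(zl,zh,len(q),"" if len(q)<5 else (np.round(np.percentile(q,[3,50,97],axis=0),1).tolist()))
for z in range(0,125,6): pr(z,z+6)
pr(44,60,20,90); pr(20,48,35,90); pr(60,90,-10,60); pr(26,34,-90,5)
E
python3 m.py
```

```text
0 6 737 [[-28.9, -105.6, 0.8], [0.6, 58.5, 2.6], [29.2, 97.5, 4.6]]
6 12 38 [[-25.8, -106.5, 6.3], [1.3, 0.8, 8.8], [26.4, 60.7, 11.6]]
12 18 90 [[-24.5, -108.7, 12.4], [-2.3, -0.4, 15.4], [25.4, 60.7, 17.9]]
18 24 185 [[-26.1, -108.5, 18.1], [-0.6, -22.8, 19.6], [25.7, 58.0, 23.4]]
24 30 212 [[-16.9, -74.7, 24.3], [-2.5, -11.7, 28.1], [16.6, 50.5, 29.8]]
30 36 46 [[-16.1, -49.3, 30.1], [0.6, 48.6, 32.5], [16.3, 51.0, 35.5]]
36 42 40 [[-16.8, 46.6, 36.4], [-1.4, 49.0, 39.0], [15.8, 51.4, 41.8]]
42 48 39 [[-16.6, 47.1, 42.4], [-0.3, 49.1, 44.5], [15.7, 51.6, 47.8]]
48 54 51 [[-15.5, 44.2, 48.4], [-0.2, 48.3, 50.5], [16.1, 51.8, 52.6]]
54 60 0 
60 66 17 [[-10.1, 27.5, 61.9], [0.2, 29.6, 63.8], [10.5, 32.6, 65.8]]
66 72 28 [[-10.0, 27.6, 66.2], [1.2, 29.3, 67.9], [10.5, 31.4, 71.8]]
72 78 30 [[-10.0, 27.5, 72.2], [0.2, 29.3, 75.1], [10.5, 31.6, 77.7]]
78 84 24 [[-9.9, 27.7, 78.8], [0.3, 29.8, 81.3], [10.5, 31.8, 83.7]]
84 90 22 [[-8.5, 28.6, 84.5], [0.3, 30.9, 87.0], [10.5, 32.2, 89.5]]
90 96 25 [[-9.7, 30.3, 90.0], [2.4, 32.0, 93.1], [10.4, 34.1, 95.7]]
96 102 21 [[-9.6, 31.3, 96.1], [-1.6, 33.4, 98.3], [9.2, 34.7, 101.7]]
102 108 29 [[-9.5, 33.1, 102.1], [2.4, 34.8, 104.3], [10.4, 37.4, 107.8]]
108 114 6 [[-2.7, 34.5, 108.4], [5.4, 36.4, 109.5], [10.1, 37.4, 110.4]]
114 120 4 
120 126 21 [[-8.7, -57.4, 120.4], [-2.3, -54.1, 122.9], [9.2, -51.8, 125.5]]
44 60 75 [[-16.5, 44.3, 44.3], [-0.2, 48.5, 49.4], [16.1, 51.8, 52.5]]
20 48 200 [[-16.8, 47.0, 20.3], [-0.4, 49.3, 32.8], [16.2, 55.5, 47.3]]
60 90 121 [[-10.0, 27.6, 63.0], [0.3, 29.7, 75.1], [10.5, 31.8, 88.3]]
26 34 168 [[-16.9, -74.9, 26.6], [-3.8, -18.2, 28.3], [16.8, 0.4, 30.0]]
```

>>> arm_command:
  rows:
    - {"fingers": 90, "travel": [0, 0, 0], "roll": 0}
    - {"fingers": 90, "travel": [0, -0.2, 0], "roll": 0}
    - {"fingers": 90, "travel": [0, -0.2, 1.0], "roll": 0}
    - {"fingers": 90, "travel": [0, -0.2, 2.0], "roll": 0}
    - {"fingers": 90, "travel": [0, -0.2, 2.8], "roll": 0}
    - {"fingers": 90, "travel": [0, -0.2, 3.0], "roll": 0}
    - {"fingers": 90, "travel": [0, -0.2, 3.0], "roll": 0}
    - {"fingers": 90, "travel": [0, -0.2, 3.0], "roll": 0}

```text
time_s: 4.3
tcp_pos: [0.596, -0.0389, 0.1537]
ee_rot: [[-0.928, -0.372, 0.0], [-0.372, 0.928, -0.0], [-0.0, -0.0, -1.0]]
wrist_force: [0.3, 0.5, 0.4]
gripper_width: 0.9
```

```bash
python3 rep.py a1;python3 m.py | sed -n '3,15p'
```

```text
t 4.3 chest-frame tcp mm [  1.4 -15.4  43.2] yaw 21.84 F chest [0.45 0.4  0.35] w 0.8997605600730375
side 348 215
top 352 244
12 18 72 [[-25.9, -48.1, 12.3], [-3.8, 47.6, 15.5], [26.0, 59.4, 17.9]]
18 24 135 [[-25.9, -56.7, 18.2], [1.4, -0.7, 19.8], [25.6, 58.2, 22.7]]
24 30 108 [[-16.9, -43.5, 24.4], [-6.7, -1.8, 28.2], [16.3, 50.9, 29.9]]
30 36 40 [[-16.5, -27.6, 30.1], [1.7, 48.8, 33.0], [16.2, 51.5, 35.4]]
36 42 40 [[-16.4, 47.5, 36.4], [-0.4, 49.4, 38.7], [15.7, 52.3, 41.8]]
42 48 59 [[-16.7, 31.1, 42.2], [1.8, 48.6, 45.5], [16.1, 51.5, 47.8]]
48 54 72 [[-16.3, 30.7, 48.2], [-1.2, 46.2, 50.8], [14.1, 50.6, 53.7]]
54 60 22 [[-8.9, 31.3, 54.5], [2.1, 33.4, 57.1], [10.4, 35.3, 59.1]]
60 66 21 [[-10.2, 32.4, 60.6], [0.1, 34.9, 62.9], [9.1, 36.8, 65.3]]
66 72 23 [[-10.1, 33.6, 66.5], [0.1, 36.1, 68.0], [10.3, 37.2, 71.2]]
72 78 28 [[-10.0, 35.3, 72.5], [1.2, 37.1, 74.6], [10.3, 38.2, 77.9]]
78 84 15 [[-9.1, 37.4, 78.4], [-1.9, 38.9, 80.5], [9.4, 40.1, 81.7]]
84 90 24 [[-9.2, -62.2, 84.6], [0.6, -59.9, 87.4], [10.5, -57.6, 89.9]]
```

>>> arm_command:
  rows:
    - {"fingers": 90, "travel": [0, 0, 0.2], "roll": 0}
    - {"fingers": 90, "travel": [0, 0, 0.4], "roll": 0}
    - {"fingers": 90, "travel": [0, 0, 0.5], "roll": 0}
    - {"fingers": 90, "travel": [0, 0, 0.6], "roll": 0}
    - {"fingers": 90, "travel": [0, 0, 0.6], "roll": 0}
    - {"fingers": 90, "travel": [0, 0, 0.6], "roll": 0}
    - {"fingers": 90, "travel": [0, 0, 0.6], "roll": 0}

```text
time_s: 5.1
tcp_pos: [0.596, -0.0389, 0.1479]
ee_rot: [[-0.928, -0.372, 0.001], [-0.372, 0.928, 0.0], [-0.001, -0.0, -1.0]]
wrist_force: [-1.3, -0.0, 4.1]
gripper_width: 0.897
```

>>> arm_command:
  rows:
    - {"fingers": 90, "travel": [0, 0, 0.1], "roll": 0}
    - {"fingers": 90, "travel": [0, 0, 0.2], "roll": 0}
    - {"fingers": 90, "travel": [0, 0, 0.2], "roll": 0}
    - {"fingers": 90, "travel": [0, 0, 0.2], "roll": 0}

```text
time_s: 5.5
tcp_pos: [0.596, -0.0389, 0.1457]
ee_rot: [[-0.928, -0.372, 0.0], [-0.372, 0.928, -0.0], [-0.0, -0.0, -1.0]]
wrist_force: [-0.4, 1.0, 4.4]
gripper_width: 0.902
```

```bash
python3 rep.py
```

```text
t 5.5 chest-frame tcp mm [  1.4 -15.4  35.2] yaw 21.84 F chest [0.05 1.07 4.4 ] w 0.9022885895422705
```

>>> arm_command:
  rows:
    - {"fingers": 90, "travel": [0, 0, 0.1], "roll": 0}
    - {"fingers": 90, "travel": [0, 0, 0.2], "roll": 0}
    - {"fingers": 90, "travel": [0, 0, 0.25], "roll": 0}
    - {"fingers": 90, "travel": [0, 0, 0.25], "roll": 0}
    - {"fingers": 90, "travel": [0, 0, 0.25], "roll": 0}

```text
time_s: 6.0
tcp_pos: [0.596, -0.0389, 0.1434]
ee_rot: [[-0.928, -0.372, 0.001], [-0.372, 0.928, -0.0], [-0.001, -0.0, -1.0]]
wrist_force: [-1.4, 0.7, 5.5]
gripper_width: 0.903
```

>>> arm_command:
  rows:
    - {"fingers": 90, "travel": [0, 0, 0.05], "roll": 0}
    - {"fingers": 90, "travel": [0, 0, 0.05], "roll": 0}
    - {"fingers": 90, "travel": [0, 0, 0.05], "roll": 0}

```text
time_s: 6.3
tcp_pos: [0.596, -0.0389, 0.143]
ee_rot: [[-0.928, -0.372, 0.001], [-0.372, 0.928, -0.0], [-0.001, -0.0, -1.0]]
wrist_force: [-1.4, 0.4, 5.4]
gripper_width: 0.897
```

```bash
python3 rep.py b1; python3 m.py|sed -n '3,12p'
```

```text
t 6.3 chest-frame tcp mm [  1.4 -15.4  32.5] yaw 21.84 F chest [-1.15  0.9   5.43] w 0.8968851660565991
side 348 215
top 352 244
12 18 63 [[-25.8, -30.1, 12.5], [-4.8, 51.3, 15.5], [26.3, 60.5, 17.9]]
18 24 165 [[-25.8, -36.2, 18.3], [-2.6, -4.1, 20.3], [24.8, 58.0, 23.2]]
24 30 39 [[-17.0, 46.5, 24.1], [-0.5, 49.5, 27.2], [16.2, 52.7, 29.6]]
30 36 42 [[-16.4, 46.7, 30.0], [0.6, 49.2, 32.9], [15.7, 51.8, 35.7]]
36 42 39 [[-16.5, 46.8, 36.6], [-0.3, 49.1, 38.9], [15.8, 51.3, 41.6]]
42 48 52 [[-16.6, 31.5, 42.3], [-0.3, 48.8, 45.3], [16.1, 51.7, 47.6]]
48 54 73 [[-16.2, 32.6, 48.3], [-0.2, 46.7, 50.4], [14.2, 51.2, 53.3]]
54 60 24 [[-8.9, 34.4, 54.1], [2.1, 35.9, 57.7], [10.3, 37.9, 59.9]]
60 66 20 [[-10.2, 35.3, 60.4], [-1.0, 36.7, 63.1], [10.3, 38.3, 65.7]]
66 72 16 [[-9.2, 36.8, 66.1], [-1.0, 38.6, 68.4], [9.4, 39.7, 69.6]]
```

View pics/b1.png

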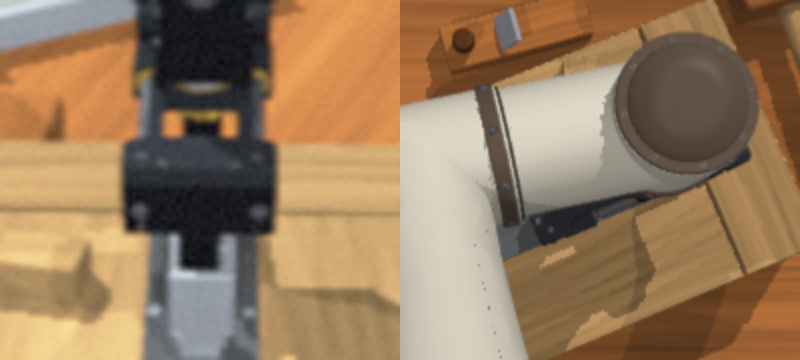

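```bash
cat > pl.py <<'E'
from h import *
c=np.array([.589,-.0251,.1105]); a=np.radians(21.77)
R=np.array([[np.cos(a),-np.sin(a),0],[np.sin(a),np.cos(a),0],[0,0,1]])
F=[];z=[]
for i in range(5):
    n="side";im,d=capture(n);F.append(R.T@sense()["wrist_force"]);Q=1000*(cloud(n,d)-c)@R
    m=(abs(Q[...,0])<13)&(Q[...,1]>-30)&(Q[...,1]<-2)&(Q[...,2]>12)&(Q[...,2]<33); z.append((np.median(Q[m][:,2]),m.sum()))
print(np.mean(F,0).round(2),np.round(z,1).tolist(),sense()["time_s"])
E
python3 pl.py
```

```text
[-0.78  1.42  6.11] [[20.9, 11.0], [21.1, 10.0], [21.0, 10.0], [21.2, 11.0], [21.8, 9.0]] 6.65
```

>>> arm_command:
  rows:
    - {"fingers": 90, "travel": [0, 0, 0.05], "roll": 0}
    - {"fingers": 90, "travel": [0, 0, 0.05], "roll": 0}
    - {"fingers": 90, "travel": [0, 0, 0.05], "roll": 0}

```text
time_s: 6.95
tcp_pos: [0.596, -0.0389, 0.1425]
ee_rot: [[-0.928, -0.372, 0.001], [-0.372, 0.928, -0.0], [-0.001, -0.0, -1.0]]
wrist_force: [-1.5, 1.1, 6.8]
gripper_width: 0.899
```

```bash
python3 pl.py; python3 rep.py
```

```text
[-0.78  1.38  6.47] [[20.3, 10.0], [20.9, 11.0], [20.4, 12.0], [21.0, 11.0], [20.4, 11.0]] 7.2
t 7.2 chest-frame tcp mm [  1.4 -15.4  32.1] yaw 21.84 F chest [-1.48  0.48  5.8 ] w 0.9008406724796482
```

The catch is pressed about 7 mm: the force is about 6.4 N and depth puts the plate at about 20.6–21 mm. Now I'll push the tab.

>>> arm_command:
  rows:
    - {"fingers": 90, "travel": [0, 0.3, 0.03], "roll": 0}
    - {"fingers": 90, "travel": [0, 0.6, 0.05], "roll": 0}
    - {"fingers": 90, "travel": [0, 0.8, 0.05], "roll": 0}
    - {"fingers": 90, "travel": [0, 1.0, 0.05], "roll": 0}
    - {"fingers": 90, "travel": [0, 1.2, 0.05], "roll": 0}
    - {"fingers": 90, "travel": [0, 1.4, 0.05], "roll": 0}
    - {"fingers": 90, "travel": [0, 1.6, 0.05], "roll": 0}
    - {"fingers": 90, "travel": [0, 1.6, 0.05], "roll": 0}

```text
time_s: 8.0
tcp_pos: [0.5914, -0.0258, 0.1428]
ee_rot: [[-0.928, -0.372, 0.004], [-0.372, 0.928, -0.003], [-0.002, -0.004, -1.0]]
wrist_force: [2.3, -5.3, 5.1]
gripper_width: 0.899
```

```bash
python3 rep.py c1; python3 m.py|sed -n '3,12p';python3 pl.py
```

```text
t 8.0 chest-frame tcp mm [ 1.9 -1.5 32.3] yaw 21.87 F chest [ 0.21 -5.76  5.07] w 0.8992089083932067
side 348 215
top 352 244
12 18 65 [[-23.9, -20.7, 13.1], [-0.8, 63.7, 15.9], [24.4, 67.9, 17.9]]
18 24 119 [[-25.8, -20.2, 18.4], [-6.8, 55.1, 20.3], [24.5, 65.4, 23.2]]
24 30 47 [[-16.2, 53.8, 24.2], [1.5, 56.6, 26.5], [15.9, 58.8, 29.4]]
30 36 38 [[-16.7, 54.1, 30.5], [-0.5, 56.4, 33.0], [15.9, 58.3, 35.5]]
36 42 39 [[-16.5, 54.5, 36.2], [-0.5, 56.8, 39.5], [15.6, 59.2, 41.9]]
42 48 42 [[-16.7, 54.3, 42.2], [-0.4, 56.9, 44.6], [15.9, 58.4, 47.8]]
48 54 68 [[-16.5, 47.1, 48.3], [0.7, 54.3, 50.8], [14.0, 58.0, 53.3]]
54 60 20 [[-8.3, 48.5, 54.1], [1.8, 49.6, 56.5], [12.0, 51.8, 59.6]]
60 66 26 [[-8.3, 48.7, 60.2], [-0.1, 51.2, 62.5], [12.0, 52.3, 65.4]]
66 72 19 [[-7.7, -48.4, 66.8], [3.6, 51.3, 69.1], [12.1, 54.5, 71.7]]
[-0.33 -5.69  5.66] [[20.4, 11.0], [21.6, 10.0], [20.5, 11.0], [20.7, 10.0], [21.1, 9.0]] 8.35
```

>>> arm_command:
  rows:
    - {"fingers": 90, "travel": [0, 0.3, 0.03], "roll": 0}
    - {"fingers": 90, "travel": [0, 0.6, 0.05], "roll": 0}
    - {"fingers": 90, "travel": [0, 0.9, 0.05], "roll": 0}
    - {"fingers": 90, "travel": [0, 1.2, 0.05], "roll": 0}
    - {"fingers": 90, "travel": [0, 1.5, 0.05], "roll": 0}
    - {"fingers": 90, "travel": [0, 1.8, 0.05], "roll": 0}
    - {"fingers": 90, "travel": [0, 2.1, 0.05], "roll": 0}
    - {"fingers": 90, "travel": [0, 2.4, 0.05], "roll": 0}
    - {"fingers": 90, "travel": [0, 2.6, 0.05], "roll": 0}
    - {"fingers": 90, "travel": [0, 2.6, 0.05], "roll": 0}

```text
time_s: 9.35
tcp_pos: [0.5817, -0.0016, 0.1426]
ee_rot: [[-0.928, -0.373, 0.004], [-0.373, 0.928, -0.003], [-0.002, -0.004, -1.0]]
wrist_force: [1.5, -5.7, 7.8]
gripper_width: 0.899
```

```bash
python3 rep.py c2; python3 m.py|sed -n '5,10p';python3 pl.py
```

```text
t 9.35 chest-frame tcp mm [ 2.  24.6 32.1] yaw 21.88 F chest [-0.72 -5.9   7.76] w 0.8993803131356827
side 348 215
top 352 244
24 30 45 [[-17.0, -112.5, 24.3], [-3.0, 81.8, 26.7], [15.2, 85.4, 29.5]]
30 36 44 [[-16.9, 80.1, 30.2], [0.1, 82.5, 33.4], [14.6, 84.7, 35.8]]
36 42 40 [[-16.5, 80.4, 36.8], [-0.9, 82.5, 39.6], [15.2, 84.3, 41.6]]
42 48 39 [[-16.7, 80.1, 42.3], [-0.8, 82.4, 45.2], [12.8, 84.4, 47.6]]
48 54 73 [[-16.3, 73.2, 48.4], [-0.7, 80.6, 51.0], [15.1, 84.2, 53.6]]
54 60 20 [[-7.4, 74.9, 54.4], [2.4, 76.2, 57.4], [9.3, 77.8, 59.3]]
[-1.22 -5.32  7.73] [[nan, 0.0], [nan, 0.0], [nan, 0.0], [nan, 0.0], [nan, 0.0]] 9.7
  return _methods._mean(a, axis=axis, dtype=dtype,
  ret = ret.dtype.type(ret / rcount)
```

>>> arm_command:
  rows:
    - {"fingers": 90, "travel": [0, 0.15, 0], "roll": 0}
    - {"fingers": 90, "travel": [0, 0.3, 0], "roll": 0}
    - {"fingers": 90, "travel": [0, 0.4, 0], "roll": 0}
    - {"fingers": 90, "travel": [0, 0.5, 0], "roll": 0}
    - {"fingers": 90, "travel": [0, 0.5, 0], "roll": 0}

```text
time_s: 10.2
tcp_pos: [0.5807, 0.0012, 0.1428]
ee_rot: [[-0.928, -0.373, 0.005], [-0.373, 0.928, -0.005], [-0.003, -0.007, -1.0]]
wrist_force: [4.6, -12.6, 5.7]
gripper_width: 0.894
```

```bash
python3 rep.py c3; python3 m.py|sed -n '6,9p'
```

```text
t 10.2 chest-frame tcp mm [ 2.  27.5 32.3] yaw 21.87 F chest [ -0.45 -13.41   5.7 ] w 0.8942521323907362
side 348 215
top 352 244
30 36 43 [[-16.9, 82.2, 30.5], [-2.9, 85.5, 32.8], [14.5, 87.6, 35.4]]
36 42 40 [[-16.5, 83.2, 36.3], [3.1, 84.9, 38.9], [15.1, 87.4, 41.8]]
42 48 44 [[-16.7, 82.3, 42.3], [-2.8, 85.2, 44.9], [14.5, 87.2, 47.7]]
48 54 63 [[-16.6, 76.6, 48.4], [-0.7, 83.3, 51.1], [15.0, 86.8, 53.9]]
```

At the stop: the tab has moved 36 mm and the push force has risen to 13 N. I'll ease off the tab and lift.

>>> arm_command:
  rows:
    - {"fingers": 90, "travel": [0, -0.3, 0], "roll": 0}
    - {"fingers": 90, "travel": [0, -0.8, 0], "roll": 0}
    - {"fingers": 90, "travel": [0, -0.8, 0], "roll": 0}
    - {"fingers": 90, "travel": [0, -0.8, -1.0], "roll": 0}
    - {"fingers": 90, "travel": [0, -0.8, -3.0], "roll": 0}
    - {"fingers": 90, "travel": [0, -0.8, -6.0], "roll": 0}
    - {"fingers": 90, "travel": [0, -0.8, -9.0], "roll": 0}
    - {"fingers": 90, "travel": [0, -0.8, -12.0], "roll": 0}
    - {"fingers": 90, "travel": [0, -0.8, -12.0], "roll": 0}

```text
time_s: 11.2
tcp_pos: [0.5828, -0.0028, 0.2652]
ee_rot: [[-0.928, -0.372, 0.007], [-0.372, 0.928, 0.001], [-0.007, -0.002, -1.0]]
wrist_force: [0.1, -0.9, 0.3]
gripper_width: 0.896
```

```bash
python3 rep.py d1; python3 m.py|sed -n '5,9p';python3 pl.py
```

```text
t 11.2 chest-frame tcp mm [  2.5  23.  154.7] yaw 21.83 F chest [-0.27 -0.9   0.3 ] w 0.8958111791746801
side 348 215
top 352 244
24 30 369 [[-16.9, -111.9, 24.3], [-0.9, -33.1, 28.3], [16.0, 85.7, 29.9]]
30 36 60 [[-16.9, -60.8, 30.0], [-1.2, 83.9, 31.7], [14.0, 86.9, 35.8]]
36 42 40 [[-16.8, 82.6, 36.3], [-2.9, 85.0, 38.7], [15.1, 87.0, 41.5]]
42 48 46 [[-16.0, 82.1, 42.1], [-0.8, 85.1, 44.6], [14.3, 86.9, 47.7]]
48 54 50 [[-16.6, 79.3, 48.8], [-0.8, 83.9, 51.0], [15.1, 86.8, 52.7]]
[-0.02 -0.14 -0.01] [[28.0, 124.0], [27.9, 119.0], [28.3, 121.0], [28.1, 119.0], [28.3, 120.0]] 11.55
```

View pics/d1.png

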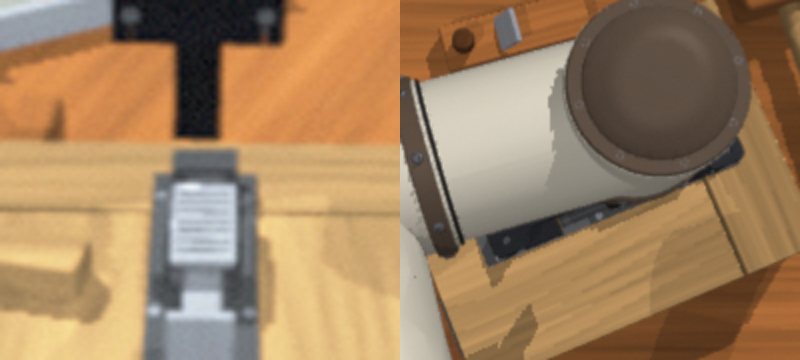

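The plate is back at rest height: about 28.1 mm measured, against 28.1–28.3 mm before. The tab is still 36 mm open and the fingers are clear, so I'm handing in.

```bash
python3 -c "from station import *; print(finish_job())"
```

```text
the job is handed in; nothing more can be done
None
```

The chest's bolt is open and the catch has sprung up behind it; I handed the job in at about 11.6 s of the 32 s allowed. I set the jaws along the bolt: the rear fingertip held the catch about 7 mm down while the front finger pushed the tab to its stop. Then I eased off the tab and lifted clear.

- **Bolt:** depth showed the tab had moved 36 mm. The push force rose from about 6 N to 13 N at the stop, and the tab was still at 36 mm after lifting.
- **Catch:** its face is back at the height measured at rest before pressing (about 28 mm). Wrist force is near zero, so nothing is being touched.
- **Disagreements:** while pressed, single force readings gave between about 4.5 and 7 mm of depth. The averaged force and the plate height agreed on 7–8 mm, and the bolt sliding free past its 2.5 mm of play confirmed it was released.
- **Not fully checked:** I didn't measure the offcut, glue bottle, plane and mallet again at the end. The robot's path stayed clear of them, and the offcut looked undisturbed in the last side picture.

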